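Wind the bench vise open with its crank

TASK

Open the bench vise: take the crank with the square hole, fit it down over the vise's upright square shaft and wind it anticlockwise (seen from above), two to two and a half turns, until the jaws stand about 40 mm apart. Leave that crank sitting fully down on the shaft and let go of it; leave the other crank, with the small round hole, where it lies.

Things in the scene. Friction and masses are not known exactly. Their poses are not given: they have to be found in the camera images.
- crank: Steel crank with SQUARE hole, 0.18 kg, lying flat. Origin: hub axis, underside; x along arm to the knob, z up. Hub 36x36x24 mm, through hole 24 mm square along x/y, flared to 29 mm below. Arm 22 wide, 10 thick. Black upright knob, 26 mm dia, at x=75, z 10 to 70; spins on its pin with light drag, so a gripper on it carries the crank level, heading kept, turns it along, and winds without turning.
- crank_round: The other steel crank, NOT to be used: same arm, knob, size and origin, but a round hub, 36 mm in diameter and 24 mm high, with a small round hole (13 mm). Both cranks lie on the worktop to the right of the vise, in either order.
- shaft_seat (a point): On the axis of the grey vise's upright shaft, at the top of the 40 mm round collar where the crank's underside sits, 60 mm above the worktop; z up, x and y square to the flats (turns with the shaft). Shaft 20 mm square to 18 mm up, tapering to 6 mm square at 30 mm. Four headings fit. Friction 0.15 N m, stays put. Vise 255x140 mm, fixed, all below the crank's arm; jaws 100 mm left of the shaft.
- vise_jaw (a joint): Gap between the vise's two jaw faces in m: 0 = shut, at most 0.062; 0 to 0.008 at the start. The shaft drives it: a full turn of the crank anticlockwise seen from above opens it by 0.016. The jaws are 86 mm wide and 50 mm high, and the far one slides away from the shaft.
There are look-alikes about, which are no part of the job. Leave any blue look-alike of the crank alone.

How it is judged:
By the outcome, as a careful person would: the job done as asked, in the order asked, and still so for the second after the job is handed in, with the robot touching nothing.
It also fails if it takes over 70 s, if anything falls off the work surface, if the arm or the gripper's body presses on something with over 40 N, if the wrist force passes 120 N, or if a joint passes its speed limit or range.

ROBOT

A 7-joint arm with a two-finger parallel gripper is mounted at the origin on a cart in front of the work surface, level with it; the furniture and walls round the work are solid. World frame = base frame: x ahead of the robot, y to its left, z up, the work surface at z = 0. Lengths are in m, angles in rad, forces in N, time in s.
With the tool pointing down it reaches from about 0.425 to 0.875 m from the base axis. Payload 4.7 kg.
Tool frame: the origin (TCP) lies midway between the tips of the shut fingers; the grasp point (between the pads) lies 19 mm behind it; x points along the fingers, z is the direction in which the jaws open and shut, and the axes are right-handed (so a half turn about x gives the same grasp; the last joint's range is limited). The gripper opens to 87 mm and grips with 3 to 60 N. Pads are 19 mm wide; open, the fingers measure 117 mm over their backs; the gripper's body (75 mm by 190 mm) begins 51 mm behind the grasp point.
Start: joints at [-1.294, 0.321, -0.07, 1.45, 0.023, 1.371, -0.057], TCP at [0.169, 0.628, 0.223] pointing down, gripper open.
Joint ranges: [-2.86, 2.86], [-0.3, 2.09], [-1.38, 1.24], [0.06, 2.45], [-1.56, 4.7], [0.09, 2.05], [-2.69, 2.69]. Speed limits (rad/s): [2.57, 2.57, 3.14, 3.14, 3.14, 3.14, 3.14].

INTERFACE

Orientations are given as a rotation vector (axis times angle).
In Python, from bench import ctrl gives the robot as it stands.
- The arm moves only by the shell command python3 -m pendant 'ROWS' [OPENING] [FORCE]. ROWS is JSON, a list of rows, each an object with "travel": the shift along the tool's x, y, z in m, a list of three; "twist": the turn about the tool's x in rad. In form: [{"travel": [x, y, z], "twist": twist}, ...]. A call has 1 to 10 rows; each row is the pose to reach, as a shift and turn from the pose measured when the call began, along the tool's axes at that moment; what a row does not reach only later rows make up. A row lasts 1/8 s, in which the tool goes at most 62.5 mm and 10.7 degrees, less where a joint would pass 70% of its speed; a pose out of reach is approached as far as the arm can. A call with a gripper value outside its range is refused whole. OPENING is the opening, from -1 (shut) to 1 (fully open), so that 0 is half open, set as the call begins (- or left out, the last holds). The fingers move at their own pace and stop on an object; FORCE is the grip in N (left out, the last holds). Time passes only in rows, so rows that repeat a pose let the fingers close. It gives the time, the measured TCP pose, the force and the opening at its end, in the units of the state.
- ctrl.get_state(): the state, without advancing time (a new reading comes with each control period).
- ctrl.get_image(name): name is "side" or "top" or "wrist"; returns the picture (400x640x3 uint8, red, green, blue); there is no depth.
- ctrl.camera_model(name): a dict with "K" (3x3 intrinsics, pixels), "distortion" ([k1, k2, p1, p2, k3] as OpenCV has them; the pictures are not rectified), "rvec" (rotation vector, rad) and "tvec" (3), from world to camera coordinates, as OpenCV has them; the wrist camera has in their place "T_tool_cam" (4x4, takes a point from camera to tool coordinates, whose origin is the TCP and whose axes are the tool frame's). Camera axes: x right, y down, z forward; pixel columns grow to the right and rows downward; lengths in m; the calibration is good to about 2 mm. A picture is of the moment at which its call begins: read the wrist's pose just before it. camera_model takes no time and is no camera call.
- ctrl.close_job(): hands the job in, once; it reports no verdict.
The state is a dict: "time": time; "joint_positions": joint angles; "qd": joint speeds; "joint_torque": joint torques, N m; "position": TCP position; "tool_rot": TCP orientation; "ft_force": force on the tool from outside, world axes, zero at the start; "torque": the same for the moment, N m; "grip_width": opening from 0.0 (shut) to 1.0 (fully open).
Only numpy, scipy, OpenCV 4.12 (cv2) and the standard library are available. Lean on these libraries where they do the work, as an engineer would, in place of code of your own. Each camera call takes 0.05 s, during which the arm holds its last target.

## Working session

There is one attempt and no reset: what is moved stays moved. The work goes in short steps, Python scripts to look and compute and a shell command to move; the robot and the scene stay as the last step left them, time stands still between calls to the robot, and variables do not carry over. Pictures are saved under pics/ and viewed, and the job is handed in when it is done.

```bash
ls; mkdir -p pics
python3 - <<'E'
from bench import ctrl
import cv2
s=ctrl.get_state()
for k,v in s.items(): print(k,v)
for n in ["side","top","wrist"]:
    cv2.imwrite(f"pics/{n}0.png",ctrl.get_image(n)[:,:,::-1])
    m=ctrl.camera_model(n); print(n,{k:(v.tolist() if hasattr(v,'tolist') else v) for k,v in m.items()})
E
```

```text
pics
time 0.0
joint_positions [-1.29388165  0.32177916 -0.07012626  1.45166367  0.02264691  1.37080277
 -0.05693848]
qd [ 0.00062292 -0.00017163 -0.00034209  0.0009597  -0.00046047  0.00215623
 -0.00133137]
joint_torque [ 9.98440737e-04 -4.91306984e+01 -4.03451370e-01 -3.12521625e+01
 -6.40251744e-02  4.38611617e-02  1.82257322e-04]
position [0.16876652 0.62713882 0.22149602]
tool_rot [-1.01471228  1.32355368  1.01265207]
ft_force [ 0.79127384 -0.62672077  0.27251375]
torque [-0.01364108  0.00728381 -0.03523945]
grip_width 1.001665732125329
side {'K': [[423.9409108266019, 0.0, 317.24630533547474], [0.0, 423.9409108266019, 200.03311832833344], [0.0, 0.0, 1.0]], 'distortion': [-0.06199167926838716, 0.0, 0.0, 0.0, 0.0], 'rvec': [2.039473514920817, -1.0348764236842372, 0.5364062492574815], 'tvec': [-0.3548884873724556, 0.2779288220382525, 0.9177756955422981]}
top {'K': [[362.1351524335582, 0.0, 316.4212467929073], [0.0, 362.1351524335582, 204.0214233097331], [0.0, 0.0, 1.0]], 'distortion': [-0.031808768787050995, 0.0, 0.0, 0.0, 0.0], 'rvec': [2.1475028895845645, -2.196947496092647, 0.10958161353241294], 'tvec': [-0.02586510148979006, 0.527600030321342, 1.1005418663922124]}
wrist {'K': [[298.1819885155977, 0.0, 317.63975254478464], [0.0, 298.1819885155977, 201.97609820222507], [0.0, 0.0, 1.0]], 'distortion': [0.0177253826381734, 0.0, 0.0, 0.0, 0.0], 'T_tool_cam': [[-0.0002945011786383883, -0.275365311684285, 0.9613396165716206, -0.16111730254562065], [1.2836525352773166e-05, -0.9613396592223497, -0.2753653199687241, 0.07623681386303723], [0.9999999565521376, -6.875515092620735e-05, 0.00028665039651761865, 0.0005447680165572288], [0.0, 0.0, 0.0, 1.0]]}
```

View pics/top0.png

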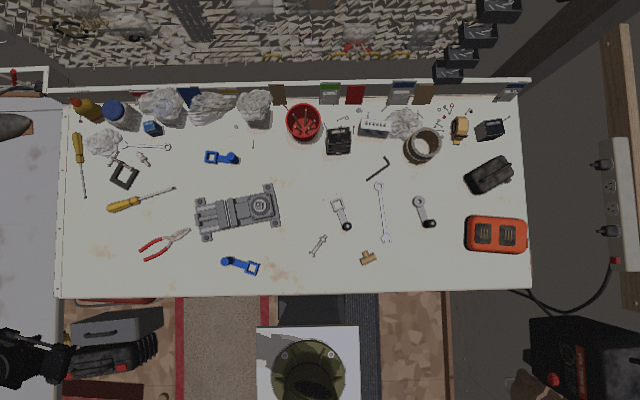

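View pics/side0.png

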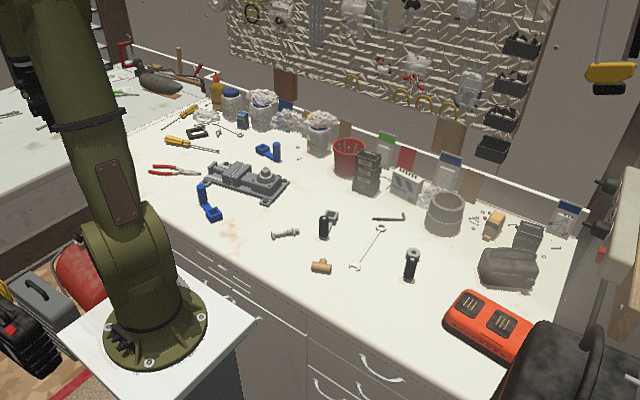

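View pics/wrist0.png

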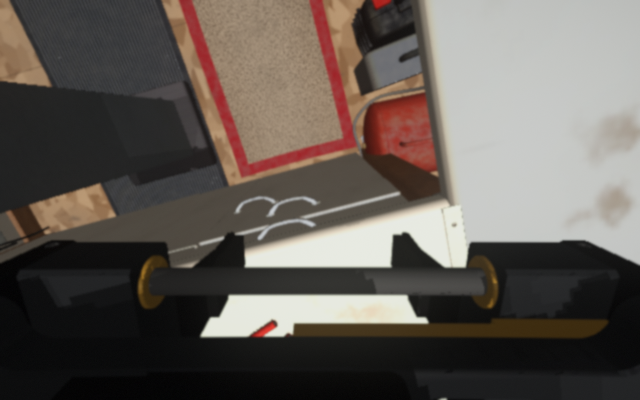

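Candidates in the top view: a grey crank at (340,212) that looks square, a grey crank at (423,212) that looks round, and blue look-alikes at (221,157) and (240,265). The grey vise has its shaft at about (262,204). I'll crop in close to check.

Run:
```python
import cv2,numpy as np
a=cv2.imread('pics/top0.png')
c1=cv2.resize(a[185:240,310:450],None,fx=5.6,fy=5.6,interpolation=cv2.INTER_CUBIC)
c2=cv2.resize(a[175:245,185:295],None,fx=4,fy=4,interpolation=cv2.INTER_CUBIC)
out=np.zeros((600,800,3),np.uint8);out[:c1.shape[0],:c1.shape[1]]=c1;out[310:310+c2.shape[0],:c2.shape[1]]=c2
cv2.imwrite('pics/crop0.png',out)
```

```text
(no output)
```

View pics/crop0.png

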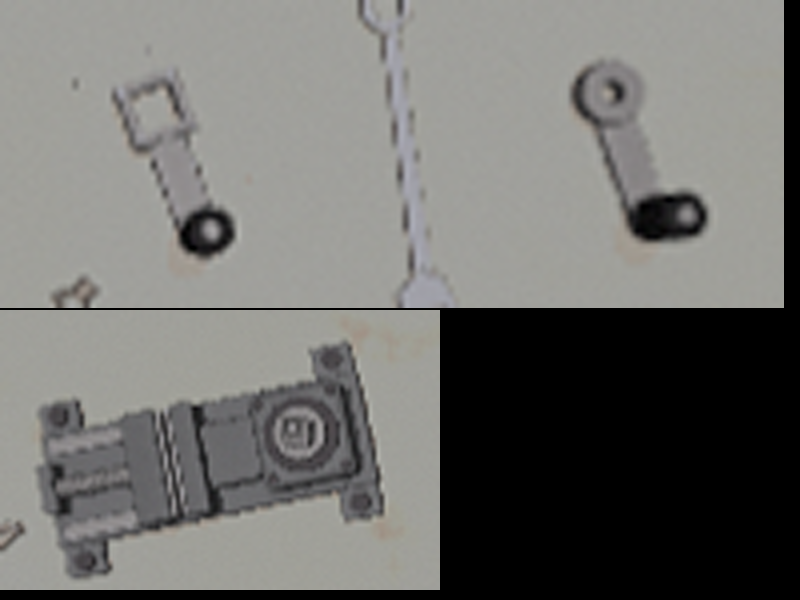

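The left crank, hub at (337,205) and knob at (347,226), has the square hole. The right one is round. Next I'll measure positions.

```bash
cat > h.py <<'E'
import cv2,numpy as np
from bench import ctrl
from scipy.spatial.transform import Rotation as R
def cam(n,s=None):
    m=ctrl.camera_model(n);K=np.array(m['K']);d=np.array(m['distortion'])
    if n=='wrist':
        T=np.eye(4);T[:3,:3]=R.from_rotvec(s['tool_rot']).as_matrix();T[:3,3]=s['position']
        T=T@np.array(m['T_tool_cam'])
        Rc=T[:3,:3];c=T[:3,3]
    else:
        Rw=R.from_rotvec(m['rvec']).as_matrix();Rc=Rw.T;c=-Rw.T@np.array(m['tvec'])
    return K,d,Rc,c
def ray(cm,px,z):
    K,d,Rc,c=cm
    p=cv2.undistortPoints(np.array([[px]],float),K,d)[0,0]
    v=Rc@np.array([p[0],p[1],1]);return c+v*(z-c[2])/v[2]
def proj(cm,P):
    K,d,Rc,c=cm
    return cv2.projectPoints(np.atleast_2d(np.array(P,float)),cv2.Rodrigues(Rc.T)[0],-Rc.T@c,K,d)[0][:,0]
def snap(name,fn):
    s=ctrl.get_state();im=ctrl.get_image(name)[:,:,::-1].copy();cv2.imwrite(f'pics/{fn}.png',im);return s,im
E
python3 - <<'E'
from h import *
t=cam('top')
g=lambda x,y:(310+x/5.6,185+y/5.6)
v=lambda x,y:(185+x/4,175+(y-310)/4)
k=ray(t,g(212,231),.07);h=ray(t,g(153,112),.024);print('knob',k,'hub',h,np.linalg.norm((k-h)[:2]),np.degrees(np.arctan2(*(k-h)[1::-1])))
print('shaft',ray(t,v(297,432),.09),'collar',ray(t,v(303,433),.06))
for n,p in [('corner',v(333,360)),('c',v(362,502)),('c',v(60,415)),('c',v(88,560))]: print(ray(t,p,.012))
for n,c in (('left jaw',v(145,465)),('rjaw',v(192,460))): print(n,ray(t,c,.05))
print(t[3]); s=ctrl.get_state(); print(R.from_rotvec(s['tool_rot']).as_matrix().round(3)); print(s['time'])
sd=cam('side');print(proj(sd,[k,h,ray(t,v(297,432),.09)]))
E
```

```text
knob [ 0.45405727 -0.12958099  0.07      ] hub [ 0.52252445 -0.10290715  0.024     ] 0.07347957094693276 -158.71481525844138
shaft [0.52001767 0.13013426 0.09      ] collar [0.5220935  0.13025729 0.06      ]
[0.58422935 0.11329508 0.012     ]
[0.47140127 0.09166383 0.012     ]
[0.54538987 0.32973661 0.012     ]
[0.43076779 0.30680921 0.012     ]
left jaw [0.50134848 0.25227622 0.05      ]
rjaw [0.50435954 0.2164304  0.05      ]
[ 0.41657891 -0.03357554  1.14697772]
[[-0.    -0.966  0.26 ]
 [-0.001  0.26   0.966]
 [-1.    -0.    -0.002]]
0.15
[[323.33041183 218.72927092]
 [328.91164237 214.91491866]
 [264.61657157 167.93623377]]
```

```bash
cat >> h.py <<'E'
def rows_to(P,az_deg,s=None):
    """travel in tool axes + twist for TCP target P, tool z azimuth az"""
    s=s or ctrl.get_state();M=R.from_rotvec(s['tool_rot']).as_matrix()
    tr=M.T@(np.array(P)-s['position'])
    z=M[:,2];cur=np.degrees(np.arctan2(z[1],z[0]));tw=-np.radians((az_deg-cur+180)%360-180)
    return tr.round(4),round(tw,3),round(cur,1)
def toolrot(az):
    a=np.radians(az);z=np.array([np.cos(a),np.sin(a),0]);x=np.array([0,0,-1.]);y=np.cross(z,x);return R.from_matrix(np.c_[x,y,z]).as_rotvec()
E
python3 - <<'E'
from h import *
for name,tgt,az in (('shaft',[.521,.130,.08],14),('crank',[.5,-.112,.04],-5)):
  for zz in (.22,):
    s={'position':np.array([tgt[0],tgt[1],zz]),'tool_rot':toolrot(az)}
    best=None
    for off in np.arange(-.1,.12,.01):
        y=R.from_rotvec(toolrot(az)).as_matrix()[:,1]
        s['position']=np.array([tgt[0],tgt[1],zz])+off*y
        print(name,off.round(2),s['position'].round(3),proj(cam('wrist',s),tgt)[0].round())
print(rows_to([.521,.130,.22],14))
E
```

```text
shaft -0.1 [0.545 0.033 0.22 ] [317.  90.]
shaft -0.09 [0.543 0.043 0.22 ] [317. 101.]
shaft -0.08 [0.54  0.052 0.22 ] [317. 112.]
shaft -0.07 [0.538 0.062 0.22 ] [317. 123.]
shaft -0.06 [0.536 0.072 0.22 ] [317. 134.]
shaft -0.05 [0.533 0.081 0.22 ] [317. 144.]
shaft -0.04 [0.531 0.091 0.22 ] [317. 154.]
shaft -0.03 [0.528 0.101 0.22 ] [317. 164.]
shaft -0.02 [0.526 0.111 0.22 ] [317. 174.]
shaft -0.01 [0.523 0.12  0.22 ] [317. 183.]
shaft -0.0 [0.521 0.13  0.22 ] [317. 193.]
shaft 0.01 [0.519 0.14  0.22 ] [317. 202.]
shaft 0.02 [0.516 0.149 0.22 ] [317. 211.]
shaft 0.03 [0.514 0.159 0.22 ] [317. 220.]
shaft 0.04 [0.511 0.169 0.22 ] [317. 229.]
shaft 0.05 [0.509 0.179 0.22 ] [317. 237.]
shaft 0.06 [0.506 0.188 0.22 ] [317. 246.]
shaft 0.07 [0.504 0.198 0.22 ] [317. 254.]
shaft 0.08 [0.502 0.208 0.22 ] [317. 262.]
shaft 0.09 [0.499 0.217 0.22 ] [317. 270.]
shaft 0.1 [0.497 0.227 0.22 ] [317. 278.]
shaft 0.11 [0.494 0.237 0.22 ] [317. 286.]
crank -0.1 [ 0.491 -0.212  0.22 ] [317.  93.]
crank -0.09 [ 0.492 -0.202  0.22 ] [317. 103.]
crank -0.08 [ 0.493 -0.192  0.22 ] [317. 113.]
crank 
[... 247 characters left out ...]
8 -0.132  0.22 ] [317. 167.]
crank -0.01 [ 0.499 -0.122  0.22 ] [317. 176.]
crank -0.0 [ 0.5   -0.112  0.22 ] [317. 184.]
crank 0.01 [ 0.501 -0.102  0.22 ] [317. 193.]
crank 0.02 [ 0.502 -0.092  0.22 ] [317. 201.]
crank 0.03 [ 0.503 -0.082  0.22 ] [317. 209.]
crank 0.04 [ 0.503 -0.072  0.22 ] [317. 217.]
crank 0.05 [ 0.504 -0.062  0.22 ] [317. 225.]
crank 0.06 [ 0.505 -0.052  0.22 ] [317. 232.]
crank 0.07 [ 0.506 -0.042  0.22 ] [317. 240.]
crank 0.08 [ 0.507 -0.032  0.22 ] [317. 247.]
crank 0.09 [ 0.508 -0.022  0.22 ] [317. 255.]
crank 0.1 [ 0.509 -0.012  0.22 ] [317. 262.]
crank 0.11 [ 0.51  -0.002  0.22 ] [317. 269.]
(array([ 0.0023, -0.4693, -0.3887]), np.float64(1.064), np.float64(74.9))
```

```bash
python3 -m pendant '[{"travel":[0,-0.05,-0.043],"twist":0.1},{"travel":[0,-0.1,-0.087],"twist":0.25},{"travel":[0,-0.145,-0.127],"twist":0.4},{"travel":[0,-0.19,-0.167],"twist":0.5},{"travel":[0,-0.24,-0.21],"twist":0.6},{"travel":[0,-0.285,-0.25],"twist":0.7},{"travel":[0,-0.33,-0.29],"twist":0.8},{"travel":[0,-0.38,-0.33],"twist":0.9},{"travel":[0,-0.42,-0.37],"twist":1.0},{"travel":[0,-0.46,-0.405],"twist":1.064}]' 1; python3 -m pendant '[{"travel":[0,-0.04,0],"twist":0},{"travel":[0,-0.04,0],"twist":0},{"travel":[0,-0.04,0],"twist":0}]'
python3 - <<'E'
from h import *
s,im=snap('wrist','w1');print(s['position'],rows_to([.53,.09,.22],14),s['time'],s['joint_positions'])
cv2.imwrite('pics/w1c.png',cv2.resize(im[60:260,180:460],None,fx=2.8,fy=2.8,interpolation=cv2.INTER_CUBIC))
print(proj(cam('wrist',s),[[.52,.13,.09],[.52,.13,.06]]))
E
```

```text
time: 1.4
position: [0.5085, 0.1143, 0.2224]
tool_rot: [-0.19, 1.563, 0.188]
ft_force: [0.1, 0.0, -0.9]
grip_width: 1.0
time: 1.78
position: [0.5176, 0.0763, 0.2222]
tool_rot: [-0.19, 1.563, 0.189]
ft_force: [-0.3, 0.7, -0.4]
grip_width: 1.0
[0.5176419  0.07634274 0.22218383] (array([0.0022, 0.0096, 0.0152]), np.float64(-0.002), np.float64(13.9)) 1.775 [-0.68261619  0.04492385  0.50344866  1.77997455 -0.02199026  1.32313629
  0.06688653]
[[333.7465598  143.16656909]
 [332.32698613 140.727533  ]]
```

View pics/w1c.png

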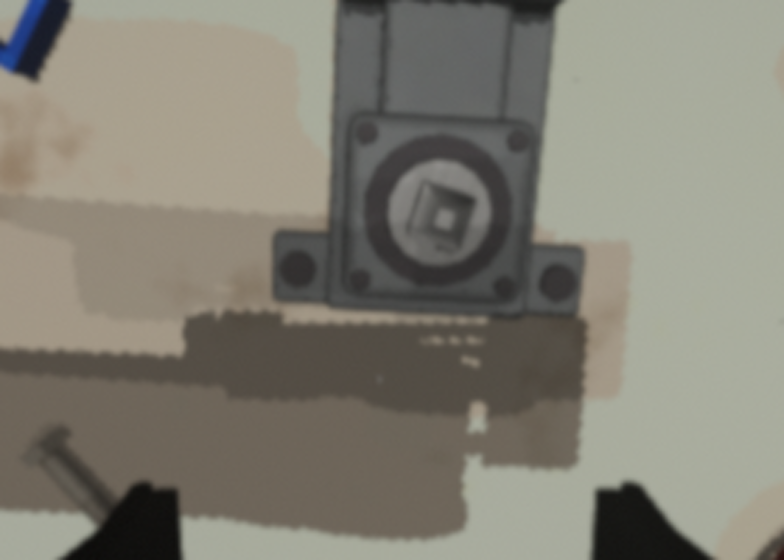

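View pics/w1.png

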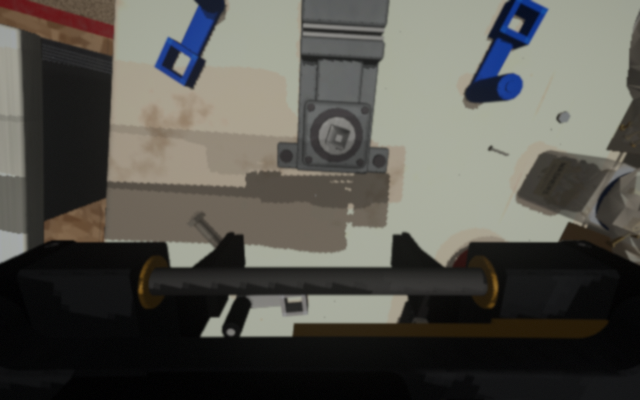

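Run:
```python
import cv2
im=cv2.imread('pics/w1.png')
c=cv2.resize(im[115:160,315:362],None,fx=12,fy=12,interpolation=cv2.INTER_CUBIC)
c=cv2.normalize(c,None,0,255,cv2.NORM_MINMAX)
cv2.imwrite('pics/w1d.png',c)
```

```text
(no output)
```

View pics/w1d.png

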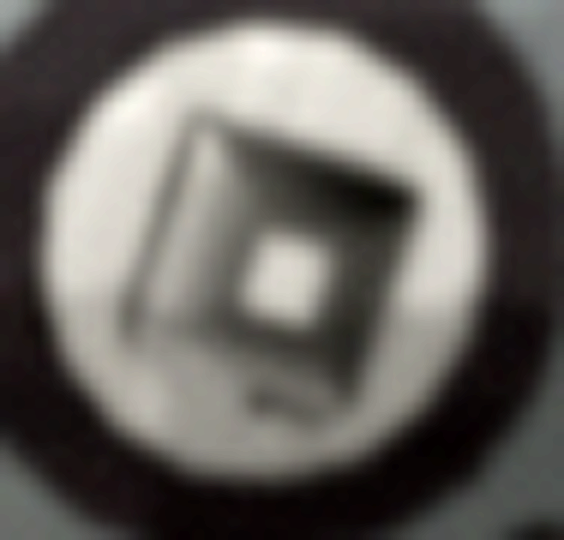

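Run:
```python
from h import *
s=ctrl.get_state();c=cam('wrist',s)
f=lambda x,y:(315+x/12-.5+.04,115+y/12-.5+.04)
P=[ray(c,f(*p),.078)[:2] for p in ((200,108),(418,192),(352,402),(128,330))]
for a,b in zip(P,P[1:]+P[:1]): d=b-a;print(a.round(4),np.linalg.norm(d).round(4),np.degrees(np.arctan2(d[1],d[0])).round(1))
print('mid',np.mean(P,0),'tip',ray(c,f(287,283),.09),'collar',ray(c,f(265,248),.06))
# vise edges
g=lambda x,y:(180+x/2.8,60+y/2.8)
a,b=ray(c,g(275,300),.01),ray(c,g(578,315),.01);print('visedir',np.degrees(np.arctan2(*(b-a)[1::-1])))
# jaw gap
im=cv2.imread('pics/w1.png');cv2.imwrite('pics/jaw.png',cv2.resize(im[0:70,290:400],None,fx=7,fy=7,interpolation=cv2.INTER_CUBIC))
im=cv2.imread('pics/top0.png');cv2.imwrite('pics/jaw2.png',cv2.resize(im[190:235,205:245],None,fx=12,fy=12,interpolation=cv2.INTER_CUBIC))
```

```text
[0.5134 0.1477] 0.0194 -6.4
[0.5326 0.1455] 0.0179 -92.4
[0.5319 0.1276] 0.0198 176.4
[0.512  0.1288] 0.0189 86.0
mid [0.52246879 0.13740728] tip [0.52300804 0.13637922 0.09      ] collar [0.52278428 0.13730705 0.06      ]
visedir 11.047976457387021
```

View pics/jaw.png

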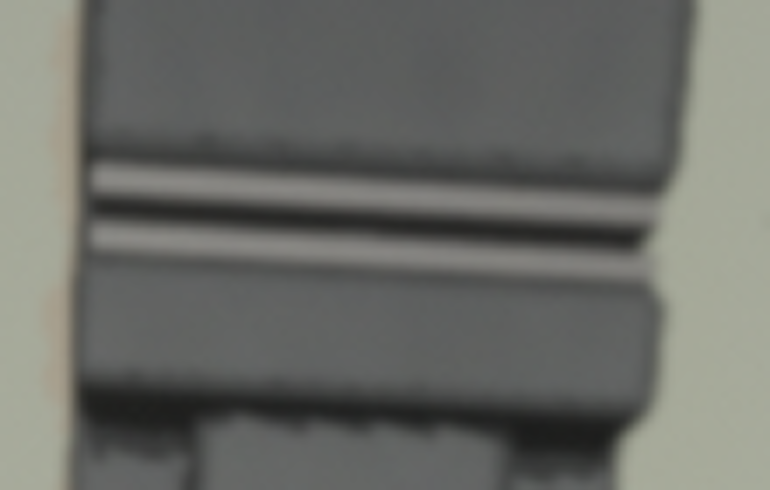

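Run:
```python
from h import *
s,im=snap('wrist','w2');c=cam('wrist',s);print(s['position'],s['time'])
a=cv2.imread('pics/w1.png');print(cv2.absdiff(a,im).mean(), cv2.phaseCorrelate(a[60:200,180:460,1].astype(np.float32),im[60:200,180:460,1].astype(np.float32)))
# common landmarks in both views: vise foot holes, in top px
g=lambda x,y:(180+x/2.8-.3,60+y/2.8-.3)
for p in ((298,268),(557,282)): print('wrist foot hole',ray(c,g(*p),.012))
t=cam('top')
v=lambda x,y:(185+x/4-.4,175+(y-310)/4-.4)
for p in ((333,358),(362,500)): print('top foot hole',ray(t,v(*p),.012))
sd=cam('side')
print(proj(sd,[[.5228,.1368,.09],[.521,.13,.09]]))
i=cv2.imread('pics/side0.png');cv2.imwrite('pics/sd.png',cv2.resize(i[145:205,195:300],None,fx=7,fy=7,interpolation=cv2.INTER_CUBIC))
```

```text
[0.51754495 0.07702699 0.22217873] 1.825
1.5754908854166667 ((0.08523708301362376, 0.45223524530915427), 0.9053315146837706)
wrist foot hole [0.4718624  0.09655913 0.012     ]
wrist foot hole [0.58489881 0.1181508  0.012     ]
top foot hole [0.5871348  0.11453511 0.012     ]
top foot hole [0.47425025 0.09288403 0.012     ]
[[263.54455593 166.77514058]
 [264.86891776 167.80635111]]
```

View pics/sd.png

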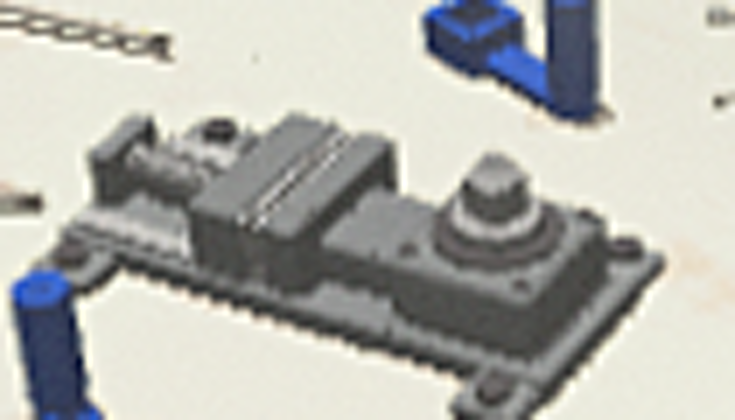

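Wrist and top disagree by about 4 mm on the vise, and the side view falls between them. The shaft is near (0.522, 0.134), its heading about -4° (mod 90), and the jaw gap about 3.5 mm. I'll look at the crank from the same wrist orientation so that the bias cancels.

```bash
python3 -m pendant '[{"travel":[0,-0.055,-0.019],"twist":0},{"travel":[0,-0.11,-0.038],"twist":0},{"travel":[0,-0.165,-0.057],"twist":0},{"travel":[0,-0.22,-0.075],"twist":0},{"travel":[0,-0.22,-0.075],"twist":0},{"travel":[0,-0.22,-0.075],"twist":0}]'
python3 - <<'E'
from h import *
s,im=snap('wrist','w3');c=cam('wrist',s);print(s['position'],s['time'])
q=proj(c,[[.454,-.13,.07],[.5225,-.103,.024]]);print(q)
cv2.imwrite('pics/w3c.png',cv2.resize(im[80:230,180:400],None,fx=3.5,fy=3.5,interpolation=cv2.INTER_CUBIC))
E
```

```text
time: 2.62
position: [0.4981, -0.1526, 0.2223]
tool_rot: [-0.192, 1.563, 0.193]
ft_force: [0.1, 1.1, -0.1]
grip_width: 0.999
[ 0.49807991 -0.15256707  0.22228624] 2.625
[[282.60007642 159.93690394]
 [348.12067831 146.49584103]]
```

View pics/w3c.png

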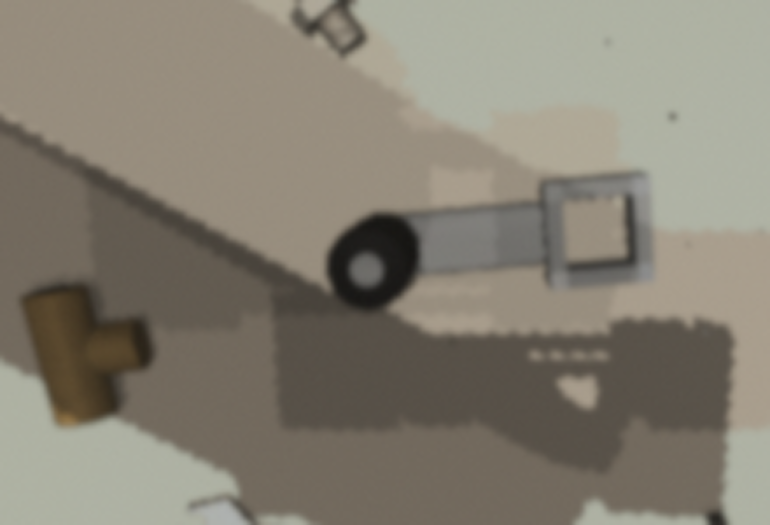

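The square hole is clear at crop (597,230). The knob top is at crop (367,268).

Run:
```python
from h import *
s=ctrl.get_state();c=cam('wrist',s)
f=lambda x,y:(180+x/3.5-.36,80+y/3.5-.36)
k=ray(c,f(367,268),.07);h=ray(c,f(597,230),.024);d=(k-h)[:2];print(k,h,np.linalg.norm(d),np.degrees(np.arctan2(d[1],d[0])))
C=[ray(c,f(*p),.024)[:2] for p in ((543,182),(647,172),(653,277),(553,287))]
for a,b in zip(C,C[1:]+C[:1]): e=b-a;print(np.linalg.norm(e).round(4),np.degrees(np.arctan2(e[1],e[0])).round(1))
print('edge arm',[np.degrees(np.arctan2(*(ray(c,f(*b),.01)-ray(c,f(*a),.01))[1::-1])) for a,b in (((420,212),(540,202)),((420,274),(545,264)))])
print(rows_to([k[0],k[1],.036],14))
s2=dict(s);c2=None
# calibration check: fingertips visible? TCP projection
print(proj(c,[s['position']]))
```

```text
[ 0.45520695 -0.12519448  0.07      ] [ 0.52459754 -0.10050911  0.024     ] 0.07365067556852146 -160.41722889214864
0.0348 19.4
0.0352 -70.0
0.0345 -160.2
0.0354 110.6
edge arm [np.float64(18.805270104275923), np.float64(18.699278477776673)]
(array([ 0.1863,  0.0364, -0.0351]), np.float64(0.002), np.float64(14.1))
[[318.12220198 251.30334128]]
```

```bash
python3 -m pendant '[{"travel":[0.02,0.035,-0.036],"twist":0},{"travel":[0.075,0.035,-0.036],"twist":0},{"travel":[0.125,0.035,-0.036],"twist":0},{"travel":[0.165,0.035,-0.036],"twist":0},{"travel":[0.186,0.035,-0.036],"twist":0},{"travel":[0.186,0.035,-0.036],"twist":0},{"travel":[0.186,0.035,-0.036],"twist":0}]' 1
python3 - <<'E'
from h import *
s,im=snap('wrist','w4');print(s['position'],s['time'],s['ft_force'])
E
```

```text
time: 3.55
position: [0.4557, -0.1258, 0.0371]
tool_rot: [-0.195, 1.561, 0.195]
ft_force: [0.4, 0.0, 0.2]
grip_width: 1.002
[ 0.4556606  -0.12584118  0.03710402] 3.55 [0.43019354 0.04777554 0.23174624]
```

View pics/w4.png

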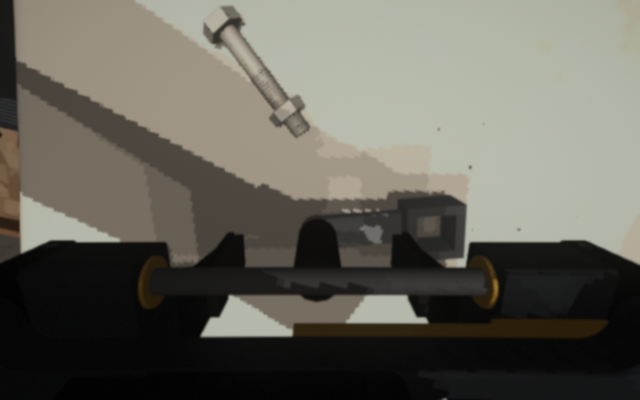

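```bash
python3 -m pendant '[{"travel":[0,0,0],"twist":0},{"travel":[0,0,0],"twist":0},{"travel":[0,0,0],"twist":0},{"travel":[0,0,0],"twist":0},{"travel":[0,0,0],"twist":0}]' -1 35; python3 -m pendant '[{"travel":[-0.04,0,0],"twist":0},{"travel":[-0.08,0,0],"twist":0},{"travel":[-0.12,0,0],"twist":0},{"travel":[-0.12,0,0],"twist":0}]'
python3 - <<'E'
from h import *
s,im=snap('wrist','w5');c=cam('wrist',s);print(s['position'],s['time'],s['ft_force'],s['grip_width'])
cv2.imwrite('pics/w5c.png',cv2.resize(im[120:260,260:500],None,fx=3.3,fy=3.3,interpolation=cv2.INTER_CUBIC))
E
```

```text
time: 4.22
position: [0.4558, -0.1261, 0.0374]
tool_rot: [-0.195, 1.561, 0.195]
ft_force: [-1.8, 0.5, -0.5]
grip_width: 0.518
time: 4.72
position: [0.458, -0.1266, 0.1603]
tool_rot: [-0.195, 1.554, 0.195]
ft_force: [0.6, 1.2, 0.4]
grip_width: 0.063
[ 0.45796483 -0.12656853  0.16031892] 4.725 [0.64661847 1.19115546 0.42076266] 0.06343084054428236
```

View pics/w5c.png

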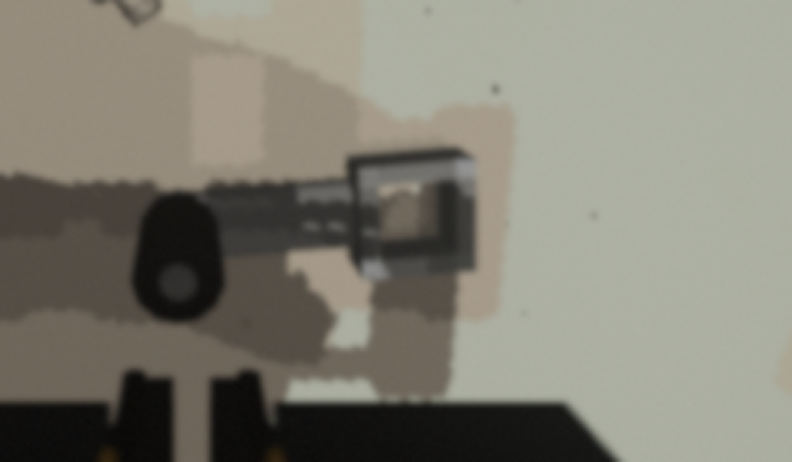

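The fingers are slow and were still closing when I lifted, so the crank stayed on the table. I'll reopen, re-measure from here, and wait longer.

Run:
```python
from h import *
s=ctrl.get_state();c=cam('wrist',s)
f=lambda x,y:(260+x/3.3-.36,120+y/3.3-.36)
k=ray(c,f(178,283),.07);h=ray(c,f(410,214),.024);d=(k-h)[:2];print(s['position'],k,h,np.linalg.norm(d),np.degrees(np.arctan2(d[1],d[0])))
print(rows_to([k[0],k[1]-.0015,.037],14))
```

```text
[ 0.45657143 -0.12620062  0.15839038] [ 0.45270852 -0.12530549  0.07      ] [ 0.51935928 -0.0998501   0.024     ] 0.07134634959526541 -159.0970508242332
(array([ 0.1214,  0.0004, -0.0044]), np.float64(0.004), np.float64(14.2))
```

```bash
python3 -m pendant '[{"travel":[0.01,0,-0.002],"twist":0},{"travel":[0.02,0,-0.003],"twist":0},{"travel":[0.03,0,-0.003],"twist":0},{"travel":[0.03,0,-0.003],"twist":0},{"travel":[0.03,0,-0.003],"twist":0},{"travel":[0.03,0,-0.003],"twist":0}]' 0.4; python3 -m pendant '[{"travel":[0.04,0,0],"twist":0},{"travel":[0.08,0,0],"twist":0},{"travel":[0.091,0,0],"twist":0},{"travel":[0.091,0,0],"twist":0}]'; python3 -m pendant '[{"travel":[0,0,0],"twist":0},{"travel":[0,0,0],"twist":0},{"travel":[0,0,0],"twist":0},{"travel":[0,0,0],"twist":0},{"travel":[0,0,0],"twist":0},{"travel":[0,0,0],"twist":0}]' -1 35
```

```text
time: 5.52
position: [0.4541, -0.127, 0.1287]
tool_rot: [-0.195, 1.557, 0.195]
ft_force: [0.3, -0.7, -1.0]
grip_width: 0.632
time: 6.02
position: [0.4546, -0.1271, 0.0379]
tool_rot: [-0.195, 1.558, 0.195]
ft_force: [0.2, -0.2, 1.1]
grip_width: 0.696
time: 6.78
position: [0.455, -0.127, 0.0382]
tool_rot: [-0.195, 1.557, 0.195]
ft_force: [0.5, 0.1, 2.1]
grip_width: 0.29
```

```bash
python3 -m pendant '[{"travel":[0,0,0],"twist":0},{"travel":[-0.04,0,0],"twist":0},{"travel":[-0.09,0,0],"twist":0},{"travel":[-0.13,0,0],"twist":0},{"travel":[-0.13,0,0],"twist":0},{"travel":[-0.13,0,0],"twist":0}]'
python3 - <<'E'
from h import *
s,im=snap('wrist','w6');c=cam('wrist',s);print(s['position'],s['time'],s['ft_force'],s['grip_width'])
cv2.imwrite('pics/w6c.png',cv2.resize(im[80:260,260:520],None,fx=3,fy=3,interpolation=cv2.INTER_CUBIC))
E
```

```text
time: 7.52
position: [0.4533, -0.1269, 0.1669]
tool_rot: [-0.195, 1.559, 0.195]
ft_force: [-0.1, -0.2, -2.3]
grip_width: 0.288
[ 0.45331511 -0.12685225  0.16689711] 7.525 [-0.11392259 -0.18603074 -2.26147477] 0.28795195798471385
```

View pics/w6c.png

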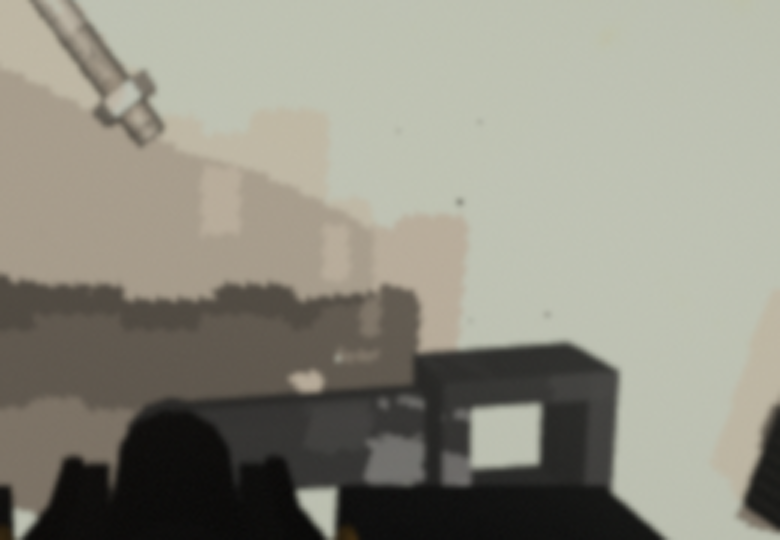

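```bash
python3 - <<'E'
from h import *
s=ctrl.get_state();c=cam('wrist',s)
f=lambda x,y:(260+x/3-.33,80+y/3-.33)
for z,p,q in ((.153,(440,382),(617,372)),(.129,(415,355),(568,343)),(.139,(190,402),(415,388))):
    a=ray(c,f(*p),z);b=ray(c,f(*q),z);print(a,b,np.linalg.norm(b-a),np.degrees(np.arctan2(*(b-a)[1::-1])))
E
python3 -m pendant '[{"travel":[0,0.05,0.011],"twist":0.08},{"travel":[0,0.1,0.022],"twist":0.16},{"travel":[0,0.15,0.033],"twist":0.24},{"travel":[0,0.2,0.044],"twist":0.32},{"travel":[0,0.24,0.054],"twist":0.38},{"travel":[0,0.26,0.0585],"twist":0.41},{"travel":[0,0.26,0.0585],"twist":0.41},{"travel":[0,0.26,0.0585],"twist":0.41}]'
python3 - <<'E'
from h import *
s,im=snap('wrist','w7');c=cam('wrist',s);print(s['position'],s['time'],s['ft_force'],s['grip_width'],s['joint_positions'],rows_to([.4472,.139,.16],-10))
cv2.imwrite('pics/w7c.png',cv2.resize(im[60:260,260:520],None,fx=3,fy=3,interpolation=cv2.INTER_CUBIC))
s,im=snap('top','t7');cv2.imwrite('pics/t7c.png',cv2.resize(im[160:260,185:305],None,fx=6,fy=6,interpolation=cv2.INTER_CUBIC))
s,im=snap('side','s7');cv2.imwrite('pics/s7c.png',cv2.resize(im[110:220,175:305],None,fx=5,fy=5,interpolation=cv2.INTER_CUBIC))
E
```

```text
[ 0.49956825 -0.09111339  0.153     ] [ 0.5335028  -0.08032842  0.153     ] 0.035607156366853354 17.631126772931065
[ 0.50095009 -0.09161919  0.129     ] [ 0.53383388 -0.08036762  0.129     ] 0.03475544661722452 18.888979471517565
[ 0.45267448 -0.11217575  0.139     ] [ 0.49996264 -0.09684269  0.139     ] 0.049711900714102406 17.965147132566788
time: 8.57
position: [0.4453, 0.1379, 0.1655]
tool_rot: [0.127, 1.567, -0.129]
ft_force: [0.2, -1.2, -1.6]
grip_width: 0.291
[0.44532843 0.13791695 0.1654613 ] 8.575 [ 0.16122134 -1.2459619  -1.57195911] 0.2914333422208967 [-0.76226164 -0.04650104  0.39620479  1.97730823  0.02019425  1.20814519
 -0.53628362] (array([0.0058, 0.0014, 0.0014]), np.float64(0.011), np.float64(-9.4))
```

View pics/w7c.png

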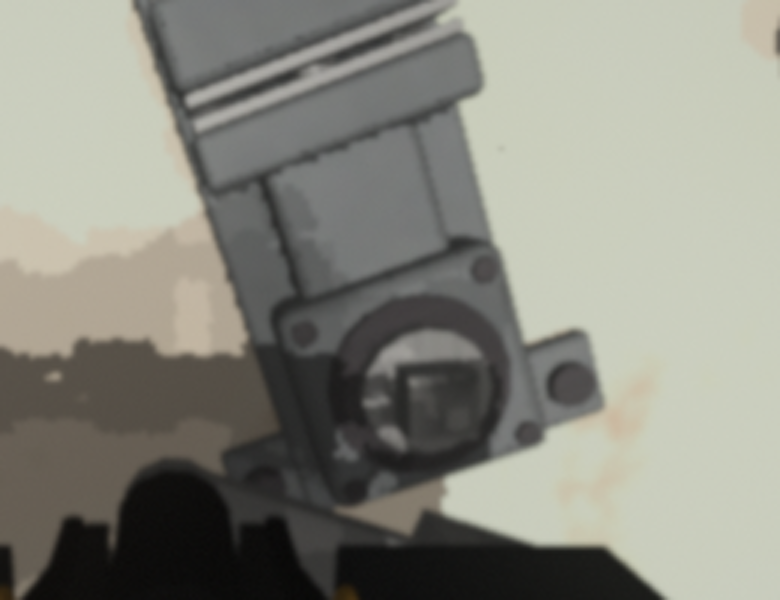

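View pics/t7c.png

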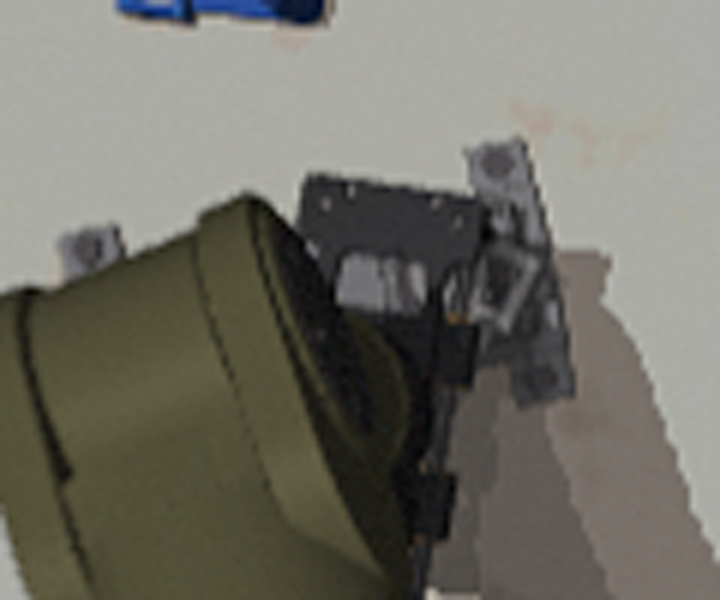

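View pics/s7c.png

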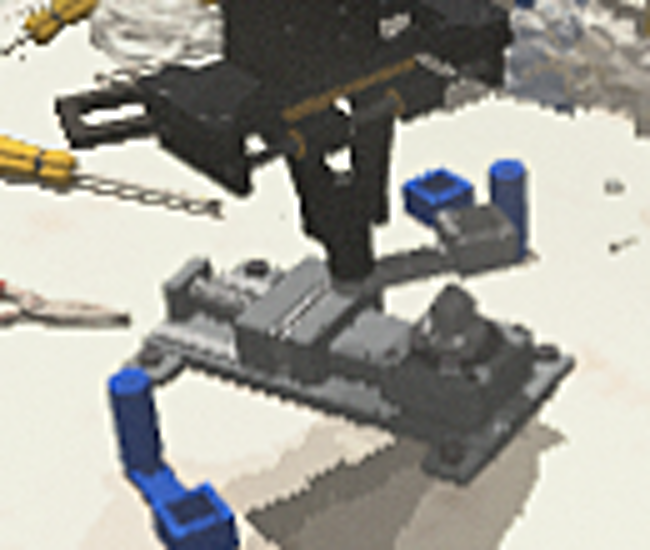

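The crank swung further than the tool did. I'll measure its heading now.

Run:
```python
from h import *
s=ctrl.get_state();c=cam('wrist',s)
f=lambda x,y:(260+x/3-.33,60+y/3-.33)
for z,p,q in ((.127,(220,472),(408,540)),(.137,(220,472),(408,540)),(.127,(428,512),(538,546))):
    a=ray(c,f(*p),z);b=ray(c,f(*q),z);print('w',a,b,np.degrees(np.arctan2(*(b-a)[1::-1])))
t=cam('top');g=lambda x,y:(185+x/6-.4,160+y/6-.4)
Q=[ray(t,g(*p),.151) for p in ((493,243),(545,268),(510,345))];print(Q,[np.degrees(np.arctan2(*(b-a)[1::-1])) for a,b in zip(Q,Q[1:])],[np.linalg.norm(b-a) for a,b in zip(Q,Q[1:])])
i=cv2.imread('pics/t7.png');cv2.imwrite('pics/t7d.png',cv2.resize(i[190:230,250:290],None,fx=14,fy=14,interpolation=cv2.INTER_CUBIC))
```

```text
w [0.45726027 0.14409007 0.127     ] [0.49945865 0.11956644 0.127     ] -30.163062798452938
w [0.45728013 0.14755194 0.137     ] [0.49737334 0.12425172 0.137     ] -30.163062798452913
w [0.50483978 0.12600812 0.127     ] [0.53020401 0.11295275 0.127     ] -27.23559231718363
[array([0.52858893, 0.09975268, 0.151     ]), array([0.51645804, 0.07589124, 0.151     ]), array([0.48130114, 0.09239004, 0.151     ])] [np.float64(-116.94828328861036), np.float64(154.8597754936904)] [np.float64(0.02676802573274215), np.float64(0.038835782582037834)]
```

View pics/t7d.png

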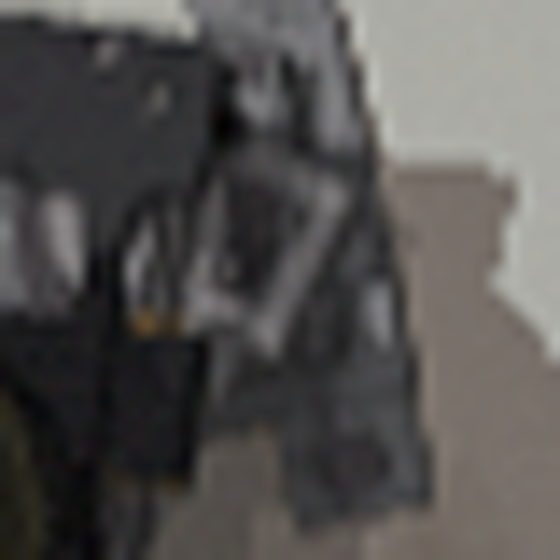

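Crank's hub direction is -28°, and it needs to be about -5°. I'll twist back in place, slowly.

```bash
python3 -m pendant '[{"travel":[0,0,0],"twist":-0.05},{"travel":[0,0,0],"twist":-0.1},{"travel":[0,0,0],"twist":-0.16},{"travel":[0,0,0],"twist":-0.22},{"travel":[0,0,0],"twist":-0.28},{"travel":[0,0,0],"twist":-0.34},{"travel":[0,0,0],"twist":-0.38},{"travel":[0,0,0],"twist":-0.4},{"travel":[0,0,0],"twist":-0.4}]'
python3 - <<'E'
from h import *
s,im=snap('wrist','w8');c=cam('wrist',s);print(s['position'],s['time'],s['ft_force'],s['grip_width'],rows_to([.4472,.139,.16],14))
cv2.imwrite('pics/w8c.png',cv2.resize(im[60:260,260:520],None,fx=3,fy=3,interpolation=cv2.INTER_CUBIC))
s,im=snap('top','t8');cv2.imwrite('pics/t8c.png',cv2.resize(im[190:230,245:290],None,fx=12,fy=12,interpolation=cv2.INTER_CUBIC))
E
```

```text
time: 9.85
position: [0.4459, 0.1377, 0.1664]
tool_rot: [-0.184, 1.562, 0.185]
ft_force: [0.0, -1.0, -2.0]
grip_width: 0.289
[0.44589025 0.13770021 0.16635391] 9.85 [ 0.02275207 -1.00539275 -1.97696681] 0.2887856195482321 (array([0.0063, 0.0008, 0.0015]), np.float64(-0.009), np.float64(13.5))
```

View pics/w8c.png

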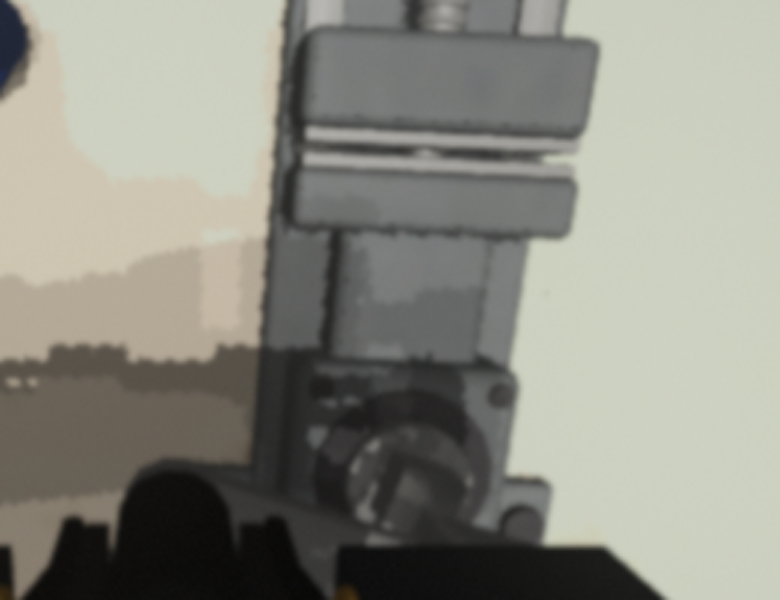

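View pics/t8c.png

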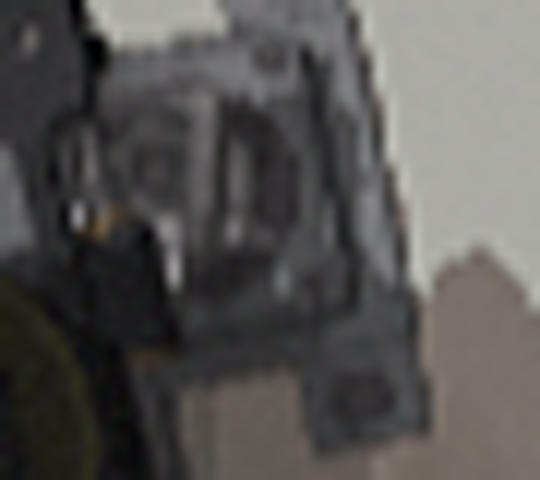

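Run:
```python
from h import *
s=ctrl.get_state();c=cam('wrist',s)
f=lambda x,y:(260+x/3-.33,60+y/3-.33)
for z,p,q in ((.138,(225,467),(375,525)),(.128,(405,512),(500,540))):
    a=ray(c,f(*p),z);b=ray(c,f(*q),z);print('w',a,b,np.degrees(np.arctan2(*(b-a)[1::-1])))
t=cam('top');g=lambda x,y:(245+x/12-.45,190+y/12-.45)
Q=[ray(t,g(*p),.152) for p in ((213,95),(200,280))];print(Q,[np.degrees(np.arctan2(*(b-a)[1::-1])) for a,b in zip(Q,Q[1:])])
# predicted hub outline in both views for hub dir -5 and knob at tcp
def hub(d,z=.152):
    a=np.radians(d);u=np.array([np.cos(a),np.sin(a)]);v=np.array([-u[1],u[0]]);h=s['position'][:2]+.075*u
    return np.array([[*(h+i*.018*u+j*.018*v),z] for i,j in ((-1,-1),(1,-1),(1,1),(-1,1))])
i=cv2.imread('pics/t8.png');im=cv2.resize(i[180:240,235:295],None,fx=10,fy=10,interpolation=cv2.INTER_CUBIC);im=cv2.convertScaleAbs(im,alpha=1.8)
for d,col in ((-5,(0,0,255)),(-12,(0,255,0))):
    p=proj(t,hub(d));print(d,p.round(1).tolist());
    cv2.circle(im,tuple(int(v) for v in (p.mean(0)-[235,180])*10),3,col,-1)
cv2.imwrite('pics/t8d.png',im)
```

```text
w [0.45366797 0.15301011 0.138     ] [0.49024813 0.14751156 0.138     ] -8.548415567976871
w [0.49951049 0.14895174 0.128     ] [0.5237825 0.1474097 0.128    ] -3.6352075273990954
[array([0.53608824, 0.11192012, 0.152     ]), array([0.49338975, 0.11525976, 0.152     ])] [np.float64(175.52775229500318)]
-5 [[261.3, 210.1], [262.3, 197.2], [249.4, 196.3], [248.3, 209.3]]
-12 [[263.7, 211.2], [266.3, 198.5], [253.5, 196.1], [250.9, 208.8]]
```

View pics/t8d.png

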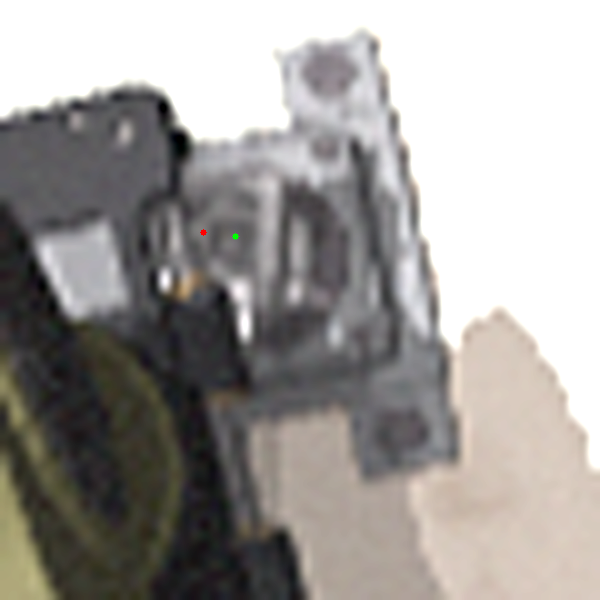

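Run:
```python
from h import *
s,im=snap('side','s8');print(s['position'])
cv2.imwrite('pics/s8c.png',cv2.convertScaleAbs(cv2.resize(im[125:200,230:310],None,fx=8,fy=8,interpolation=cv2.INTER_CUBIC),alpha=1.6))
i=cv2.imread('pics/t8.png');cv2.imwrite('pics/t8e.png',cv2.convertScaleAbs(cv2.resize(i[190:225,245:280],None,fx=16,fy=16,interpolation=cv2.INTER_CUBIC),alpha=2.2,beta=-30))
```

```text
[0.44585463 0.13793168 0.16631454]
```

View pics/s8c.png

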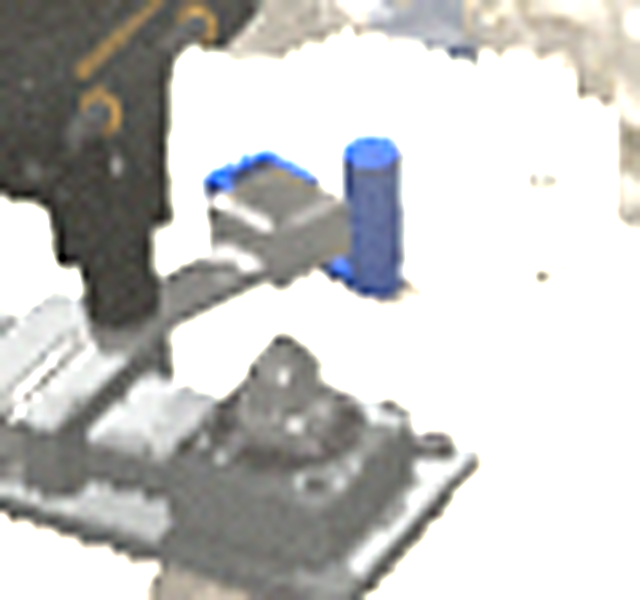

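View pics/t8e.png

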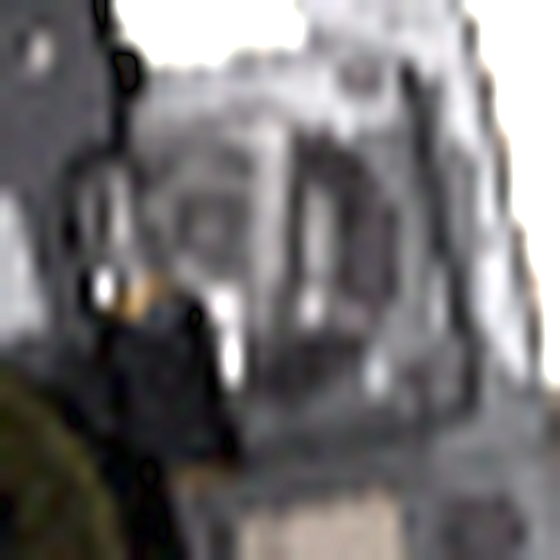

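Run:
```python
from h import *
s=ctrl.get_state();sd=cam('side');t=cam('top')
f=lambda x,y:(230+x/8-.44,125+y/8-.44)
C={n:ray(sd,f(*p),.152)[:2] for n,p in dict(left=(212,203),back=(268,163),right=(350,215),front=(272,240)).items()}
print(C);print('center',sum(C.values())/4)
for a,b in (('left','back'),('front','right'),('left','front'),('back','right')):
    e=C[b]-C[a];print(a,b,np.linalg.norm(e),np.degrees(np.arctan2(e[1],e[0])))
print('shaft tip side',ray(sd,f(286,340),.09), ray(sd,f(286,352),.09))
print('top hub',ray(t,(257.7,203.6),.152))
```

```text
{'left': array([0.50718801, 0.14737981]), 'back': array([0.54075724, 0.15013716]), 'right': array([0.53114765, 0.10263859]), 'front': array([0.5013198 , 0.11354964])}
center [0.52010318 0.1284263 ]
left back 0.03368228269296053 4.695694159531129
front right 0.03176084841742258 -20.09255683446116
left front 0.03433534842552133 -99.84064800253587
back right 0.048460895344816665 -101.43731259677267
shaft tip side [0.52483527 0.13161027 0.09      ] [0.51874345 0.12629835 0.09      ]
top hub [0.51932022 0.12477948 0.152     ]
```

```bash
python3 -m pendant '[{"travel":[0,0,0.0015],"twist":-0.03},{"travel":[0,0.0,0.0015],"twist":-0.06},{"travel":[0.01,0,0.0015],"twist":-0.09},{"travel":[0.02,0,0.0015],"twist":-0.09},{"travel":[0.03,0,0.0015],"twist":-0.09},{"travel":[0.034,0,0.0015],"twist":-0.09},{"travel":[0.034,0,0.0015],"twist":-0.09}]'
python3 - <<'E'
from h import *
s,im=snap('side','s9');print(s['position'],s['ft_force'])
cv2.imwrite('pics/s9c.png',cv2.convertScaleAbs(cv2.resize(im[125:200,230:310],None,fx=8,fy=8,interpolation=cv2.INTER_CUBIC),alpha=1.6))
s,im=snap('top','t9');cv2.imwrite('pics/t9e.png',cv2.convertScaleAbs(cv2.resize(im[190:225,245:280],None,fx=16,fy=16,interpolation=cv2.INTER_CUBIC),alpha=2.2,beta=-30))
E
```

```text
time: 10.88
position: [0.4471, 0.1383, 0.1319]
tool_rot: [-0.256, 1.555, 0.255]
ft_force: [0.1, 0.3, -1.3]
grip_width: 0.289
[0.44709052 0.13825839 0.13187044] [ 0.13398304  0.29994334 -1.31969302]
```

View pics/s9c.png

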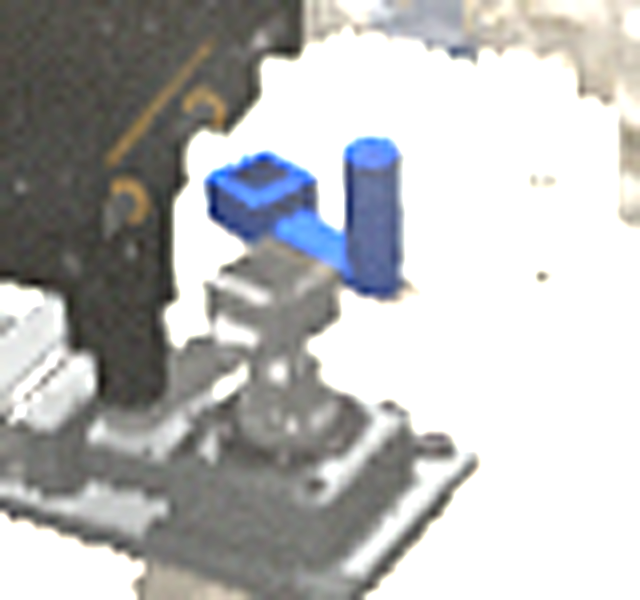

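View pics/t9e.png

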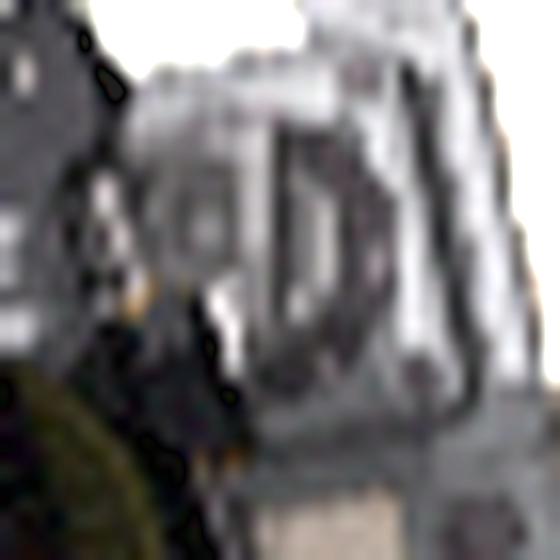

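```bash
python3 -m pendant '[{"travel":[0.01,0,0],"twist":0},{"travel":[0.02,0,0],"twist":0},{"travel":[0.02,0,0],"twist":0}]'
python3 - <<'E'
from h import *
print(proj(cam('side'),[[.522,.1325,z] for z in (.06,.09,.118)]))
E
```

```text
time: 11.35
position: [0.4472, 0.1381, 0.1115]
tool_rot: [-0.256, 1.555, 0.255]
ft_force: [1.2, -0.4, -1.8]
grip_width: 0.288
[[264.96994558 175.67483143]
 [264.45603162 167.37661178]
 [263.96525271 159.41492891]]
```

```bash
python3 -m pendant '[{"travel":[0.006,0,0],"twist":0},{"travel":[0.012,0,0],"twist":0},{"travel":[0.0145,0,0],"twist":0},{"travel":[0.0145,0,0],"twist":0}]'
python3 - <<'E'
from h import *
s,im=snap('side','s10');print(s['position'],s['ft_force'],s['torque'])
cv2.imwrite('pics/s10c.png',cv2.convertScaleAbs(cv2.resize(im[125:200,230:310],None,fx=8,fy=8,interpolation=cv2.INTER_CUBIC),alpha=1.6))
E
```

```text
time: 11.85
position: [0.4471, 0.1384, 0.0976]
tool_rot: [-0.256, 1.556, 0.256]
ft_force: [-1.5, 0.1, 5.0]
grip_width: 0.29
[0.44708283 0.13837243 0.09757469] [-1.53600621  0.0734238   4.98215251] [-0.16934219  0.45042341  0.00712276]
```

View pics/s10c.png

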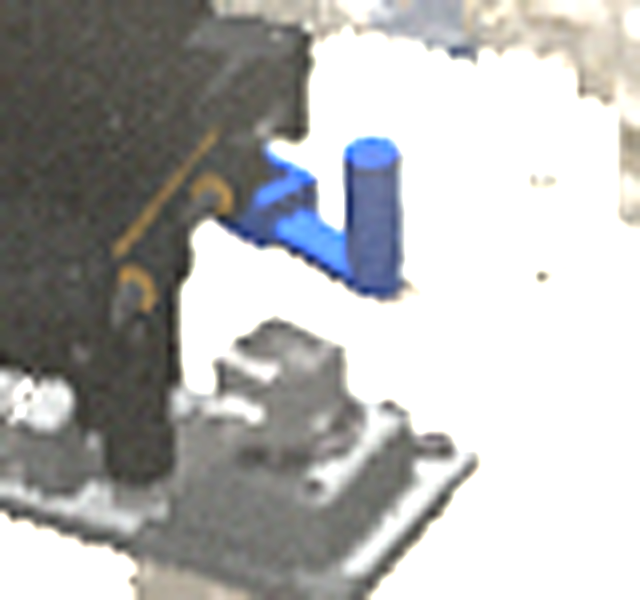

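Seated. The underside is at the collar, TCP z 0.0976, with light contact. The axis from the knob is (0.522, 0.133), which agrees with the cameras. Now I'll work out the winding displacements.

```bash
cat > w.py <<'E'
from h import *
import sys
def plan(phi1,step,n=10,C=(.522,.133),r=.075,zt=.0978):
    s=ctrl.get_state();M=R.from_rotvec(s['tool_rot']).as_matrix();p=s['position']
    print('now phi',np.degrees(np.arctan2(p[1]-C[1],p[0]-C[0])).round(1),'r',np.hypot(p[1]-C[1],p[0]-C[0]).round(4),'z',p[2].round(4),'F',np.round(s['ft_force'],1),'t',s['time'])
    for i in range(n):
        a=np.radians(phi1+i*step);q=np.array([C[0]+r*np.cos(a),C[1]+r*np.sin(a),zt])
        print(phi1+i*step,(M.T@(q-p)).round(3).tolist())
plan(*map(float,sys.argv[1:3]),n=int(sys.argv[3]) if len(sys.argv)>3 else 10)
E
python3 w.py 194 18
```

```text
now phi 175.9 r 0.0751 z 0.0976 F [-3.2 -0.7  3.6] t 11.9
194.0 [-0.0, -0.023, -0.005]
212.0 [-0.0, -0.046, -0.004]
230.0 [-0.0, -0.068, 0.005]
248.0 [-0.0, -0.086, 0.02]
266.0 [-0.0, -0.098, 0.04]
284.0 [-0.0, -0.104, 0.063]
302.0 [-0.0, -0.102, 0.087]
320.0 [-0.0, -0.093, 0.108]
338.0 [-0.0, -0.078, 0.126]
356.0 [-0.0, -0.058, 0.138]
```

```bash
python3 -m pendant '[{"travel":[0,-0.023,-0.005],"twist":0},{"travel":[0,-0.046,-0.004],"twist":0},{"travel":[0,-0.068,0.005],"twist":0},{"travel":[0,-0.086,0.02],"twist":0},{"travel":[0,-0.098,0.04],"twist":0}]'; python3 w.py 284 18
```

```text
time: 12.52
position: [0.5161, 0.06, 0.0976]
tool_rot: [-0.254, 1.556, 0.259]
ft_force: [-2.8, 6.1, 0.5]
grip_width: 0.285
now phi -94.6 r 0.0732 z 0.0976 F [-2.8  6.1  0.5] t 12.525
284.0 [-0.0, -0.007, 0.023]
302.0 [-0.0, -0.006, 0.046]
320.0 [-0.0, 0.003, 0.068]
338.0 [-0.0, 0.018, 0.086]
356.0 [-0.0, 0.038, 0.098]
374.0 [-0.0, 0.061, 0.104]
392.0 [0.0, 0.085, 0.102]
410.0 [0.0, 0.106, 0.093]
428.0 [0.0, 0.124, 0.078]
446.0 [0.0, 0.136, 0.058]
```

```bash
python3 -m pendant '[{"travel":[0,-0.006,0.023],"twist":0},{"travel":[0,-0.005,0.046],"twist":0},{"travel":[0,0.003,0.068],"twist":0},{"travel":[0,0.018,0.086],"twist":0},{"travel":[0,0.038,0.098],"twist":0},{"travel":[0,0.061,0.104],"twist":0},{"travel":[0,0.085,0.102],"twist":0},{"travel":[0,0.106,0.093],"twist":0},{"travel":[0,0.124,0.078],"twist":0},{"travel":[0,0.136,0.058],"twist":0}]'; python3 w.py 464 18
```

```text
time: 13.78
position: [0.5284, 0.2102, 0.0985]
tool_rot: [-0.254, 1.551, 0.261]
ft_force: [2.7, -0.9, -0.5]
grip_width: 0.289
now phi 85.3 r 0.0775 z 0.0985 F [ 2.7 -0.9 -0.5] t 13.775
464.0 [0.001, 0.004, -0.025]
482.0 [0.001, 0.002, -0.048]
500.0 [0.0, -0.007, -0.07]
518.0 [0.0, -0.022, -0.088]
536.0 [0.0, -0.042, -0.1]
554.0 [-0.0, -0.065, -0.106]
572.0 [-0.0, -0.088, -0.104]
590.0 [-0.0, -0.11, -0.095]
608.0 [-0.0, -0.128, -0.08]
626.0 [-0.0, -0.14, -0.06]
```

The axis is nearer y = 0.135, so I'll add 2 mm in y.

```bash
sed -i 's/C=(.522,.133)/C=(.522,.135)/' w.py; python3 -m pendant '[{"travel":[0,0.006,-0.024],"twist":0},{"travel":[0,0.004,-0.047],"twist":0},{"travel":[0,-0.005,-0.069],"twist":0},{"travel":[0,-0.02,-0.087],"twist":0},{"travel":[0,-0.04,-0.099],"twist":0},{"travel":[0,-0.063,-0.105],"twist":0},{"travel":[0,-0.086,-0.103],"twist":0},{"travel":[0,-0.108,-0.094],"twist":0},{"travel":[0,-0.126,-0.079],"twist":0},{"travel":[0,-0.138,-0.059],"twist":0}]'; python3 w.py 644 18
python3 - <<'E'
from h import *
s,im=snap('side','s11')
cv2.imwrite('pics/s11c.png',cv2.convertScaleAbs(cv2.resize(im[125:205,200:310],None,fx=7,fy=7,interpolation=cv2.INTER_CUBIC),alpha=1.6))
E
```

```text
time: 15.02
position: [0.5157, 0.0603, 0.0975]
tool_rot: [-0.253, 1.555, 0.262]
ft_force: [-2.1, 1.2, 2.9]
grip_width: 0.291
now phi -94.8 r 0.0749 z 0.0975 F [-2.1  1.2  2.9] t 15.025
644.0 [-0.0, -0.006, 0.024]
662.0 [-0.0, -0.004, 0.047]
680.0 [-0.0, 0.005, 0.069]
698.0 [-0.0, 0.02, 0.087]
716.0 [0.0, 0.04, 0.099]
734.0 [0.0, 0.062, 0.105]
752.0 [0.0, 0.086, 0.103]
770.0 [0.0, 0.108, 0.094]
788.0 [0.001, 0.125, 0.079]
806.0 [0.001, 0.138, 0.059]
```

View pics/s11c.png

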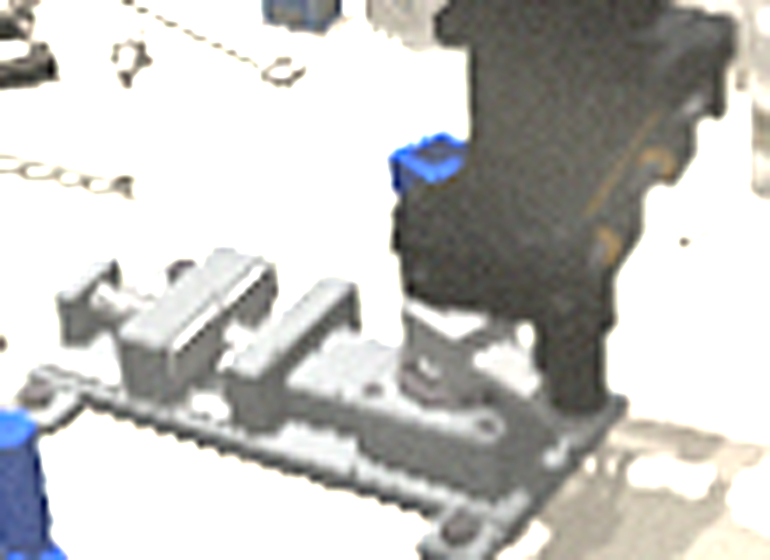

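The jaws are opening and the crank is seated. Continuing.

```bash
python3 -m pendant '[{"travel":[0,-0.006,0.024],"twist":0},{"travel":[0,-0.004,0.047],"twist":0},{"travel":[0,0.005,0.069],"twist":0},{"travel":[0,0.02,0.087],"twist":0},{"travel":[0,0.04,0.099],"twist":0},{"travel":[0,0.062,0.105],"twist":0},{"travel":[0,0.086,0.103],"twist":0},{"travel":[0,0.108,0.094],"twist":0},{"travel":[0,0.125,0.079],"twist":0},{"travel":[0,0.138,0.059],"twist":0}]'; python3 w.py 824 18
python3 - <<'E'
from h import *
s,im=snap('top','t12')
cv2.imwrite('pics/t12c.png',cv2.convertScaleAbs(cv2.resize(im[170:250,180:290],None,fx=7,fy=7,interpolation=cv2.INTER_CUBIC),alpha=1.3))
s,im=snap('side','s12')
cv2.imwrite('pics/s12c.png',cv2.convertScaleAbs(cv2.resize(im[125:205,200:310],None,fx=7,fy=7,interpolation=cv2.INTER_CUBIC),alpha=1.3))
E
```

```text
time: 16.32
position: [0.5306, 0.2103, 0.0985]
tool_rot: [-0.255, 1.548, 0.26]
ft_force: [2.8, -5.8, -3.4]
grip_width: 0.286
now phi 83.5 r 0.0758 z 0.0985 F [ 2.8 -5.8 -3.4] t 16.325
824.0 [0.001, 0.006, -0.026]
842.0 [0.0, 0.005, -0.05]
860.0 [0.0, -0.004, -0.071]
878.0 [0.0, -0.019, -0.089]
896.0 [-0.0, -0.039, -0.102]
914.0 [-0.0, -0.062, -0.107]
932.0 [-0.0, -0.086, -0.105]
950.0 [-0.0, -0.107, -0.097]
968.0 [-0.0, -0.125, -0.081]
986.0 [-0.0, -0.138, -0.062]
```

View pics/t12c.png

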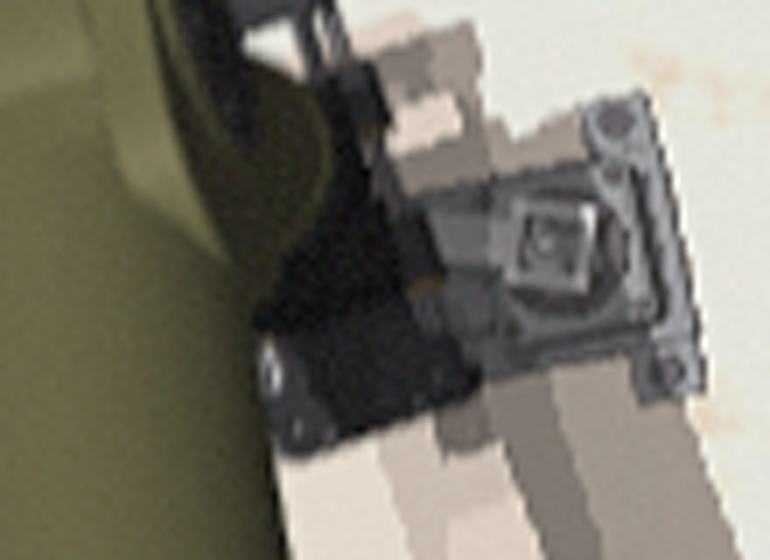

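View pics/s12c.png

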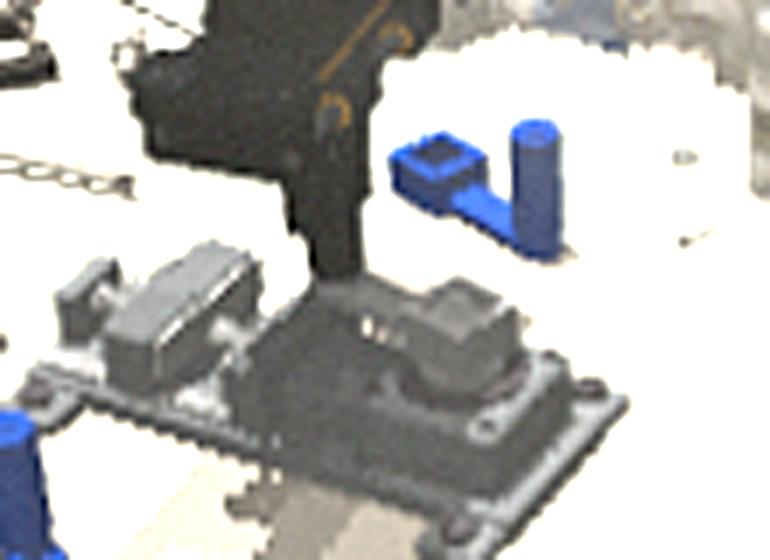

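```bash
python3 -m pendant '[{"travel":[0,0.006,-0.026],"twist":0},{"travel":[0,0.005,-0.05],"twist":0},{"travel":[0,-0.004,-0.071],"twist":0},{"travel":[0,-0.019,-0.089],"twist":0},{"travel":[0,-0.039,-0.102],"twist":0},{"travel":[0,-0.062,-0.107],"twist":0},{"travel":[0,-0.086,-0.105],"twist":0},{"travel":[0,-0.107,-0.097],"twist":0},{"travel":[0,-0.125,-0.081],"twist":0},{"travel":[0,-0.138,-0.062],"twist":0}]'; python3 w.py 1004 18 2
python3 - <<'E'
from h import *
s,im=snap('wrist','w13')
s,im=snap('side','s13')
cv2.imwrite('pics/s13c.png',cv2.resize(im[125:205,200:310],None,fx=7,fy=7,interpolation=cv2.INTER_CUBIC))
E
```

```text
time: 17.68
position: [0.5139, 0.0606, 0.0976]
tool_rot: [-0.254, 1.553, 0.263]
ft_force: [-2.6, 1.3, 1.1]
grip_width: 0.291
now phi -96.2 r 0.0749 z 0.0976 F [-2.6  1.3  1.1] t 17.675
1004.0 [-0.0, -0.007, 0.025]
1022.0 [-0.0, -0.005, 0.049]
```

View pics/w13.png

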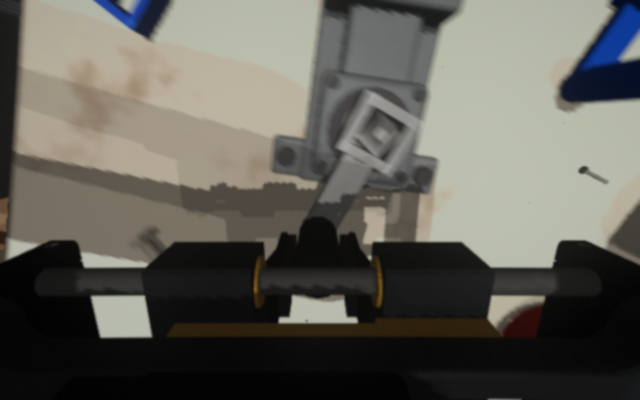

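View pics/s13c.png

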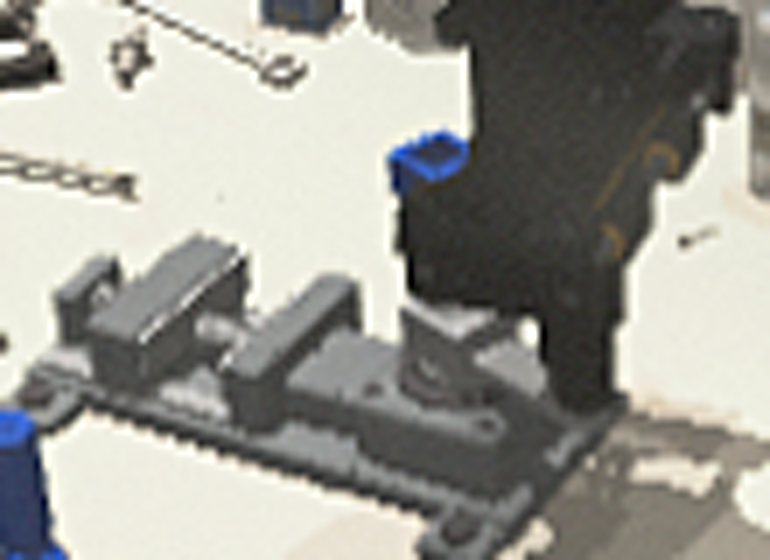

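Run:
```python
from h import *
sd=cam('side')
f0=lambda x,y:ray(sd,(195+x/7-.43,145+y/7-.43),.05)[:2]
f1=lambda x,y:ray(sd,(200+x/7-.43,125+y/7-.43),.05)[:2]
ax=np.array([np.cos(np.radians(101)),np.sin(np.radians(101))])
for n,a,b in (('front-left',f0(190,208),f1(92,325)),('back-left',f0(297,113),f1(202,233)),('face front',f0(240,222),f1(150,338)),('face back',f0(340,128),f1(245,253))): print(n,a,b,'shift',(b-a)@ax)
for p in ((232,367),(322,277)): print('fixed',f1(*p)@ax)
for p in ((150,338),(245,253)): print('moving',f1(*p)@ax)
i=cv2.imread('pics/s13.png');j=cv2.imread('pics/side0.png')
o=np.vstack([cv2.resize(k[150:190,205:265],None,fx=7,fy=7,interpolation=cv2.INTER_CUBIC) for k in (j,i)])
cv2.imwrite('pics/cmp.png',o)
```

```text
front-left [0.45775619 0.2529013 ] [0.4535691  0.28814083] shift 0.03539101869939106
back-left [0.54205977 0.26973516] [0.53760473 0.30385968] shift 0.034347611863736166
face front [0.46333595 0.22779283] [0.46192681 0.260289  ] shift 0.0321680019900177
face back [0.54479249 0.24530399] [0.53732178 0.27592827] shift 0.03148710156590651
fixed 0.12253969215427758
fixed 0.12588761101111395
moving 0.16736696998668715
moving 0.16833285982124058
```

View pics/cmp.png

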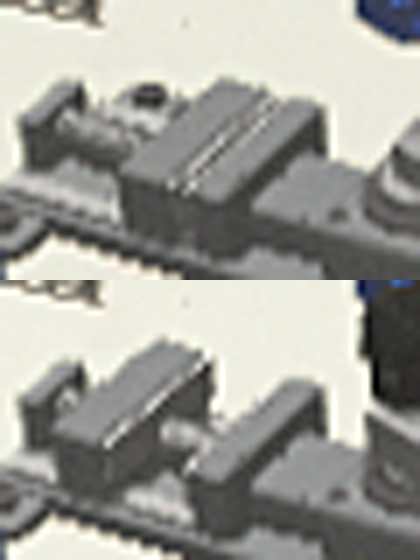

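Jaw shift is about 35 mm and the initial gap was about 3.5 mm, so the gap is now about 38.7 mm. I'll wind about 25° more, then open.

```bash
python3 -m pendant '[{"travel":[0,-0.005,0.015],"twist":0},{"travel":[0,-0.007,0.029],"twist":0},{"travel":[0,-0.007,0.031],"twist":0},{"travel":[0,-0.007,0.031],"twist":0}]'; python3 w.py 1007 0 1; python3 -m pendant '[{"travel":[0,0,0],"twist":0},{"travel":[0,0,0],"twist":0},{"travel":[0,0,0],"twist":0},{"travel":[0,0,0],"twist":0},{"travel":[0,0,0],"twist":0},{"travel":[0,0,0],"twist":0}]' 0.5
```

```text
time: 18.27
position: [0.5478, 0.0643, 0.0981]
tool_rot: [-0.255, 1.549, 0.261]
ft_force: [-0.2, -1.0, 0.3]
grip_width: 0.288
now phi -69.9 r 0.0752 z 0.0981 F [-0.2 -1.   0.3] t 18.275
1007.0 [0.0, 0.0, -0.004]
time: 19.02
position: [0.5478, 0.0644, 0.0981]
tool_rot: [-0.255, 1.549, 0.261]
ft_force: [-0.2, 0.1, -0.6]
grip_width: 0.736
```

```bash
python3 -m pendant '[{"travel":[-0.04,0,0],"twist":0},{"travel":[-0.09,0,0],"twist":0},{"travel":[-0.13,0,0],"twist":0},{"travel":[-0.13,0.03,0],"twist":0},{"travel":[-0.13,0.06,0],"twist":0},{"travel":[-0.13,0.06,0],"twist":0},{"travel":[-0.13,0.06,0],"twist":0}]'
python3 - <<'E'
from h import *
s,im=snap('wrist','w14');print(s['position'],s['time'],s['ft_force'])
s,im=snap('side','s14')
cv2.imwrite('pics/s14c.png',cv2.resize(im[125:205,200:310],None,fx=7,fy=7,interpolation=cv2.INTER_CUBIC))
E
```

```text
time: 19.9
position: [0.5279, 0.1196, 0.2282]
tool_rot: [-0.255, 1.549, 0.26]
ft_force: [0.1, -0.2, 0.1]
grip_width: 0.75
[0.52787483 0.11957389 0.22823661] 19.9 [ 0.12511785 -0.18525431  0.06076954]
```

View pics/w14.png

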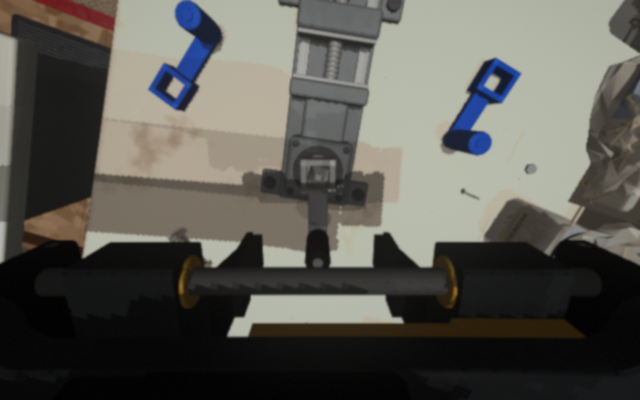

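View pics/s14c.png

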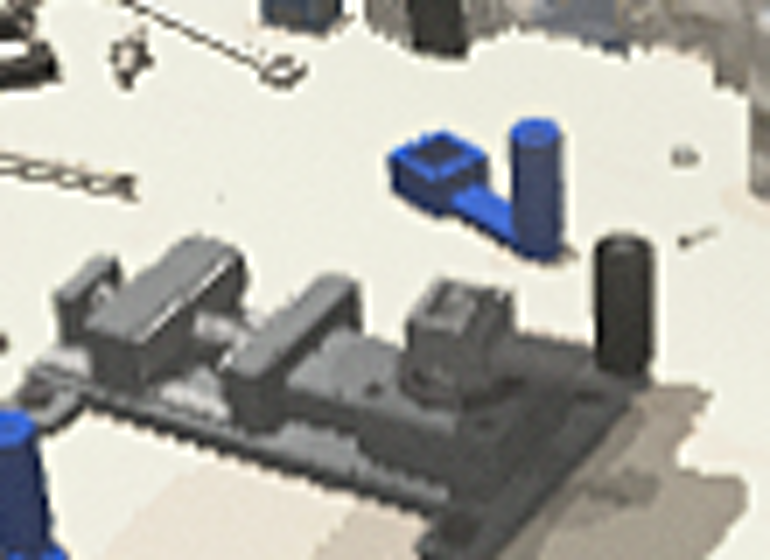

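Released, and the crank is sitting on the collar. Now to measure the gap from this wrist view.

Run:
```python
from h import *
i=cv2.imread('pics/w14.png');cv2.imwrite('pics/j14.png',cv2.resize(i[15:115,280:390],None,fx=6,fy=6,interpolation=cv2.INTER_CUBIC))
```

```text
(no output)
```

View pics/j14.png

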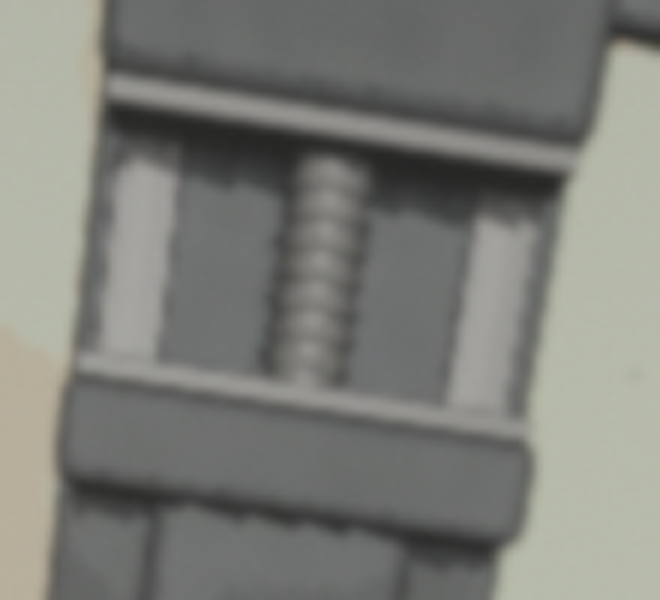

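Run:
```python
from h import *
s=ctrl.get_state();c=cam('wrist',s);print(s['position'])
f=lambda x,y:(280+x/6-.42,15+y/6-.42)
for z in (.046,.05):
    m=[ray(c,f(*p),z)[:2] for p in ((112,104),(572,172))];q=[ray(c,f(*p),z)[:2] for p in ((82,354),(525,427))]
    d=m[1]-m[0];e=q[1]-q[0];w=d/np.linalg.norm(d)+e/np.linalg.norm(e);w/=np.linalg.norm(w);n=np.array([-w[1],w[0]])
    print(z,'gap',(np.mean(m,0)-np.mean(q,0))@n,'width',np.linalg.norm(d),np.linalg.norm(e),np.degrees(np.arctan2(d[1],d[0])),np.degrees(np.arctan2(e[1],e[0])))
# before, w1
s1={'position':np.array([.51764,.07634,.22218]),'tool_rot':np.array([-.19,1.563,.189])};c=cam('wrist',s1)
f=lambda x,y:(290+x/7-.43,y/7-.43)
m=[ray(c,f(*p),.05)[:2] for p in ((92,197),(655,222))];q=[ray(c,f(*p),.05)[:2] for p in ((92,222),(650,252))]
print('before',(np.mean(m,0)-np.mean(q,0))@n,np.linalg.norm(m[1]-m[0]))
```

```text
[0.52805814 0.11901364 0.22824804]
0.046 gap 0.04059452754298291 width 0.07992656907154899 0.08006937217896558 11.287998651882823 10.091365438300135
0.05 gap 0.04012186656029491 width 0.07899594681858056 0.0791370872029365 11.287998651882843 10.09136543830014
before 0.0034598269292479456 0.07988185897714568
```

Gap measures 40.1 mm. Winding gives 36.5 mm plus the initial 3.5 mm, which is about 40.0 mm. The crank is down, the gripper is clear, and I've left the round crank alone. One last top view, then I'll hand in.

Run:
```python
from h import *
s,im=snap('top','t15');cv2.imwrite('pics/t15c.png',cv2.resize(im[140:280,180:450],None,fx=2.9,fy=2.9,interpolation=cv2.INTER_CUBIC))
```

```text
(no output)
```

View pics/t15c.png

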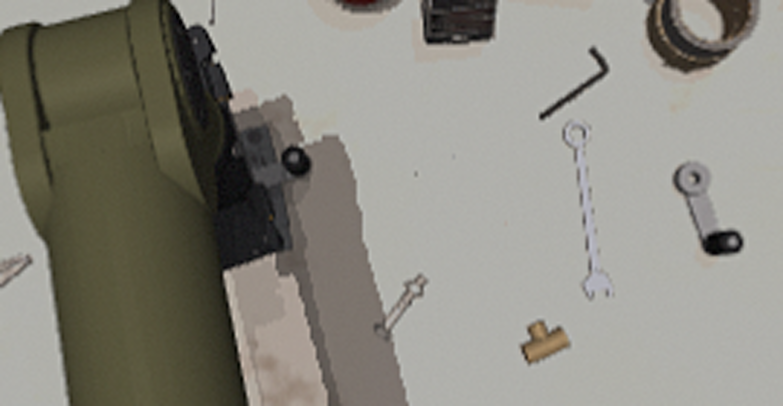

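The top view shows the round crank at crop (700,210), lying undisturbed. The wound crank's knob is free at crop (295,160).

```bash
python3 -c "
from bench import ctrl
print(ctrl.close_job(), ctrl.get_state()['time'])"
```

```text
the job is handed in; nothing more can be done
the job is handed in; nothing more can be done
```

I fitted the square-hole crank over the vise shaft, wound it anticlockwise about 2.3 turns, and let go. The job went in at about 20 s on the robot's clock.

**Last checks**
- **Jaw gap:** the wrist view gave 40.1 mm. The winding angle plus the starting gap of about 3.5 mm gives about 40 mm.
- **Crank seating:** during winding the tool height stayed within about 1 mm of where the crank first sat on the collar. The side view after release shows the crank down on the collar.
- **Other crank and clearance:** the round-hole crank lies where it was, and the open gripper is about 100 mm above the knob. Of the readings I took, the largest wrist force was about 7 N.

**What failed or disagreed**
- The first grasp failed because I lifted before the slow fingers had closed. I reopened, waited longer and gripped it.
- The crank swung about 24° too far while I carried it. I turned it back before lowering it.
- The wrist and top cameras put the vise 4 to 6 mm apart. The knob's circle put the shaft axis 2 mm from my estimate, and I corrected for that after the first turn.
- The jaw strips measured about 79 mm wide against the 86 mm given for the jaws, so the wrist scale could be a little low. The winding figure still supports about 40 mm.

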